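Fetch the paprika from the bypass-door spice case

TASK

Take the yellow-capped paprika jar out of the spice case by sliding the clear door in front of it across past the other door, and stand it upright in the middle of the round wooden board. Leave both doors of the case fully shut, and leave the green-capped jar and the other things on the worktop where they are.

Things in the scene. Friction and masses are not known exactly. Their poses are not given: they have to be found in the camera images.
- case: Fixed wooden spice case, 255 deep (its x) x 424 wide (its y) x 186 high; origin at the centre of its underside, x axis from its front (robot's side) to its back, y to the left, z up. Two clear doors side by side close its sloping front; a flat roof covers the back 69 mm. A divider 44 mm high (from the worktop) parts the left compartment from the right.
- slope_foot (a point): Middle of the front wall's top edge, 64 mm up (case frame x = -127.5, z = 64 mm). From here the sloping front rises to the back at 32 deg above level, 220 mm along the slope, so that square to it is 32 deg from vertical, leaning to the robot. Rails cover 12 mm at the slope's top and bottom; rails and side walls stand up to 21 mm out of the slope plane.
- floor_mid (a point): Middle of the case's inner floor, 8 mm above the worktop. Side walls 12 mm, front wall 10 mm thick. One jar stands in each compartment under the slope; two grey tins (fixed, up to 98 mm high) stand behind them under the roof, their fronts 55 mm behind this point.
- door_left (a joint): Left door (rear track), m: 0 = shut, grows as it slides right along the case's -y, at most 0.163. Doors are 212 mm wide. Fully open it leaves an opening 37 to 200 mm left of the case's middle. Doors slide with about 2 N and stay where left; each one's edge stops at the other's pull, so the two values add up to at most about 0.166: shut one to open the other fully.
- door_right (a joint): Right door (front track, 10 mm farther out than the rear one), m: 0 = shut, grows as it slides left along the case's +y, at most 0.163; the mirror image of the left door.
- pull_left (a point): Grip point on the black fin pull at the left end of the left door; moves with the door. The fin is 14 mm thick along the case's y and 60 mm long up the slope, and stands square to the slope; its top is 10 mm above this point (measured square to the slope), the slope plane 45 mm below it. At 0 this point is at x = -62 mm, y = 188 mm, z = 158 mm in the case's frame.
- pull_right (a point): The same on the right door, at its right end (y = -188 mm in the case's frame when shut).
- paprika_mid (a point): Centre of the jar to fetch, half-way up: round glass spice jar with a yellow cap, 44 mm across, 100 mm high, 0.11 kg (varies); it stands in the left or the right compartment, about 18 mm in front of the case's middle and about 120 mm from it sideways. z is its axis, up.
- pepper_mid (a point): Centre of the jar to leave, half-way up: like the other, with a green cap, 44 mm across, 99 mm high; in the other compartment.
- board_top (a point): Centre of the top of the fixed round wooden board, 120 mm across and 12 mm thick; it lies to the left or the right of the case.
- tomato_tin: Bystander: food tin, 75 across x 58 high, on the other side of the case from the board; origin under its centre (as for all bystanders).
- oil_bottle: Bystander: oil bottle, 59 across x 204 high.
- pepper_mill: Bystander: wooden pepper mill, 58 across x 165 high.
- mug: Bystander: white mug, 88 x 127 x 102 high.
- salt_shaker: Bystander: salt shaker, 44 across x 90 high.
Mind the look-alikes: they are no part of the job. There is more than one size of the part that bears board_top; the job needs the smaller.

How it is judged:
On the way, in this order (a step that is already met when the one before it is completed fails the run):
1. the door in front of the paprika jar is slid open past the other (by at least 120 mm) while the jar stands in its compartment (height (world z) of paprika_mid below 0.075 m and ((y of paprika_mid in the frame of case between 0.03 and 0.2 m and value of joint door_left above 0.12 m) or (y of paprika_mid in the frame of case between -0.2 and -0.03 m and value of joint door_right above 0.12 m))), for 0.1 s.
2. the paprika jar stands on the board, let go (horizontal distance between paprika_mid and board_top below 0.035 m and height (world z) of paprika_mid between 0.052 and 0.072 m and angle between paprika_mid's own z axis and vertical below 0.12 rad and contact force between the fingers and paprika_jar below 0.1 N), for 0.2 s.
At the end, for the whole second after the job is handed in: The paprika jar stands upright (within 7 deg) and still on the board, its axis within 35 mm of the board's centre; both doors are shut to within 10 mm; nothing else has been disturbed (horizontal distance between paprika_mid and board_top below 0.035 m and height (world z) of paprika_mid between 0.052 and 0.072 m and angle between paprika_mid's own z axis and vertical below 0.12 rad and linear speed of paprika_jar below 0.02 m/s and value of joint each of door_left, door_right below 0.01 m); the robot touches nothing.
It fails at once if the green-capped jar is shifted by more than 25 mm or tipped (distance of pepper_mid from where it was at the start of the episode above 0.025 m or angle between pepper_mid's own z axis and vertical above 0.4 rad).
It fails at once if a bystander is shifted by more than 40 mm or knocked over (distance of any of tomato_tin, oil_bottle, pepper_mill, mug, salt_shaker from where it was at the start of the episode above 0.04 m or angle between any of tomato_tin, oil_bottle, pepper_mill, mug, salt_shaker's own z axis and vertical above 0.5 rad).
It also fails if it takes over 58 s, if anything falls off the work surface, if the arm or the gripper's body presses on something with over 40 N, if the wrist force passes 120 N, or if a joint passes its speed limit or range.

ROBOT

A 7-joint arm with a two-finger parallel gripper is mounted at the origin on a cart in front of the work surface, level with it; the furniture and walls round the work are solid. World frame = base frame: x ahead of the robot, y to its left, z up, the work surface at z = 0. Lengths are in m, angles in rad, forces in N, time in s.
With the tool pointing down it reaches from about 0.425 to 0.925 m from the base axis. Payload 6.8 kg.
Tool frame: the origin (TCP) lies on the centre line of the jaws, within the pads' length; the fingertips stand 19 mm ahead of it and the grasp point (between the pads) is the TCP; z points along the fingers, y is the line along which they close (so a half turn about z gives the same grasp; the last joint's range is limited). The gripper opens to 85 mm and grips with 20 to 120 N. Pads are 22 mm wide; open, the fingers measure 114 mm over their backs; the gripper's body (76 mm by 85 mm) begins 54 mm behind the grasp point. The pads swing forward as they close: fully open they stand 13 mm farther back than shut.
Start: joints at [-1.272, 0.477, 0.022, 1.555, -0.011, 1.109, -0.083], TCP at [0.267, 0.62, 0.25] pointing down, gripper open.
Joint ranges: [-2.96, 2.96], [-0.34, 2.1], [-1.41, 1.46], [0.24, 2.44], [-1.37, 4.51], [0.17, 1.92], [-2.96, 2.96]. Speed limits (rad/s): [2.39, 2.39, 3.14, 3.14, 3.14, 3.14, 3.14].

INTERFACE

Orientations are given as a rotation vector (axis times angle).
In Python, from bench import r gives the robot as it stands. The module is installed in compiled form; this text tells all that it offers.
- The arm moves only by the tool arm_command, never from a script. Its argument "rows" is a list of rows, each an object of numbers: "fingers": the opening, from -1 (shut) to 1 (fully open); "x", "y", "z": the shift along the tool's x, y, z in m; "ax", "ay", "az": the turn, a rotation vector about the tool's x, y, z in degrees. In form: [{"fingers": .., "x": .., "y": .., "z": .., "ax": .., "ay": .., "az": ..}, ...]. A call has 1 to 10 rows; each row shifts and turns the commanded pose from where the row before left it, along the tool's axes as they then stand; what a row does not reach is not made up. A row lasts 1/12 s, in which the tool goes at most 41.7 mm and 7.16 degrees, less where a joint would pass 70% of its speed; a pose out of reach is approached as far as the arm can. A call is refused whole if a number of a shift passes 0.0417 or a number of a turn 7.16, either way. A call with a gripper value outside its range is refused whole. The fingers move at their own pace and stop on an object; "grip_force" is the grip in N (left out, the last holds). Time passes only in rows, so rows that do not move let the fingers close. It gives the time, the measured TCP pose, the force, the opening and the grip force at its end, in the units of the state.
- r.get_obs(): the state, without advancing time (a new reading comes with each control period).
- r.grab_frame(name): name is "scene" or "top"; returns a dict with "frame" (384x512x3 uint8, red, green, blue), "depth" (384x512 float32, m along the optical axis (not along the pixel's ray), 0 where there is no reading), "K" (3x3 intrinsics, pixels), "world_from_camera" (4x4, takes a point from camera to world coordinates). Camera axes: x right, y down, z forward; pixel columns grow to the right and rows downward; lengths in m; the calibration is good to about 2 mm. A picture is of the moment at which its call begins.
- r.hand_in(): hands the job in; it is judged then, once.
The state is a dict: "clock": time; "joints": joint angles; "qvel": joint speeds; "tau": joint torques, N m; "tcp_pos": TCP position; "orientation": TCP orientation; "contact_force": force on the tool from outside, world axes, zero at the start; "moment": the same for the moment, N m; "grip_width": finger opening in m; "gripper_force": force on a finger pad.
Only numpy, scipy, OpenCV 4.12 (cv2) and the standard library are available. Lean on these libraries where they do the work, as an engineer would, in place of code of your own. Each camera call takes 0.05 s, during which the arm holds its last target. There are 200 camera calls.

## Working session

There is one attempt and no reset: what is moved stays moved. The work goes in short steps, Python scripts to look and compute and a tool call to move; the robot and the scene stay as the last step left them, time stands still between calls to the robot, and variables do not carry over. Pictures are saved under pics/ and viewed, at most 10 in all, crops included, and the job is handed in when it is done.

Besides the shell and the picture viewer there is one more tool, called after "Emit:" by a JSON object that holds its "method" and its "body", one argument or row to a line. arm_command: Moves the arm, as the interface text tells. Its arguments: {"type":"object","properties":{"rows":{"type":"array"},"grip_force":{"type":"number"}},"required":["rows"]}

```bash
mkdir -p pics
python3 - <<'E'
from bench import r
import cv2,numpy as np
for n in("scene","top"):
    f=r.grab_frame(n); np.savez(f"pics/{n}0.npz",**f)
    cv2.imwrite(f"pics/{n}0.png",f["frame"][:,:,::-1])
    print(n,f["K"].round(1).tolist(),f["world_from_camera"].round(3).tolist())
print(r.get_obs())
E
```

```text
scene [[424.1, 0.0, 258.6], [0.0, 424.1, 193.9], [0.0, 0.0, 1.0]] [[0.517, -0.445, 0.731, -0.815], [-0.855, -0.293, 0.427, -0.675], [0.024, -0.846, -0.532, 1.092], [0.0, 0.0, 0.0, 1.0]]
top [[446.7, 0.0, 253.4], [0.0, 446.7, 190.1], [0.0, 0.0, 1.0]] [[-0.156, -0.817, 0.555, -0.423], [-0.988, 0.134, -0.08, 0.207], [-0.009, -0.56, -0.828, 1.562], [0.0, 0.0, 0.0, 1.0]]
{'clock': 0.1, 'joints': array([-1.27208721,  0.47769466,  0.02234652,  1.5563736 , -0.01151714,
        1.10931809, -0.08308831]), 'qvel': array([ 1.43272198e-03,  6.11079997e-05,  1.16809554e-03, -2.92794467e-03,
        1.89380226e-03,  5.99227283e-04, -7.15655866e-04]), 'tau': array([ 4.72494125e-03, -5.97758102e+01,  1.61397625e+00, -2.81952918e+01,
        1.29076393e-02,  5.03172589e-03, -8.23435357e-06]), 'tcp_pos': array([0.26688627, 0.61943137, 0.24942939]), 'orientation': array([-6.34538774e-01, -3.07660672e+00,  2.59106145e-03]), 'contact_force': array([0.13888417, 0.33621542, 0.21076702]), 'moment': array([ 0.00292974, -0.00567138,  0.03897166]), 'gripper_force': 0.0, 'grip_width': 0.08553753869141355}
```

View pics/scene0.png

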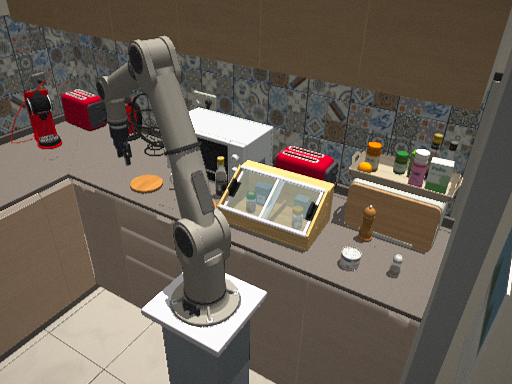

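View pics/top0.png

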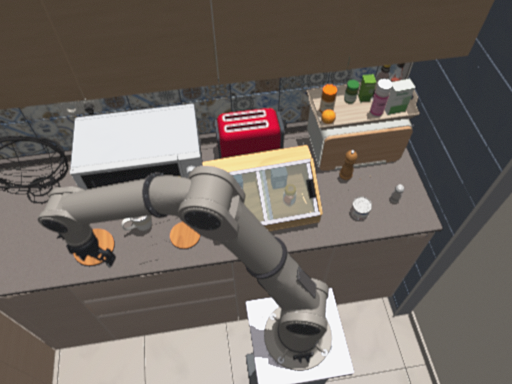

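The scene view shows the case around (278,203), with pulls at (235,187) and (311,210). One board is at (147,184). The top view shows two orange discs at (93,247) and (184,235), and the arm hides the left part of the case. I'll zoom in.

```bash
cat > h.py <<'E'
import numpy as np,cv2
from scipy.spatial.transform import Rotation as R
def load(n): return np.load(f"pics/{n}.npz")
def cloud(f):
    K=f["K"];d=f["depth"];v,u=np.indices(d.shape)
    P=np.stack([(u-K[0,2])/K[0,0]*d,(v-K[1,2])/K[1,1]*d,d],-1)
    T=f["world_from_camera"];W=P@T[:3,:3].T+T[:3,3];W[d==0]=np.nan;return W
def ray(f,u,v,z):
    K=f["K"];T=f["world_from_camera"];d=T[:3,:3]@np.array([(u-K[0,2])/K[0,0],(v-K[1,2])/K[1,1],1]);o=T[:3,3]
    return o+d*(z-o[2])/d[2]
E
python3 - <<'E'
from h import *
s=load("scene0");t=load("top0")
a=cv2.resize(s["frame"][150:255,205:345],None,fx=4,fy=4,interpolation=cv2.INTER_CUBIC)
b=cv2.resize(t["frame"][140:270,60:330],None,fx=2.9,fy=2.9,interpolation=cv2.INTER_CUBIC)
cv2.imwrite("pics/a.png",a[:,:,::-1]);cv2.imwrite("pics/b.png",b[:,:,::-1])
# boards
for n,f in(("s",s),("t",t)):
    W=cloud(f);h=cv2.cvtColor(f["frame"],cv2.COLOR_RGB2HSV)
    m=((h[...,0]>8)&(h[...,0]<20)&(h[...,1]>150)&(h[...,2]>120)&(abs(W[...,2]-.012)<.012)).astype(np.uint8)
    c,l,st,ce=cv2.connectedComponentsWithStats(m)
    for i in range(1,c):
        if st[i,4]>80:
            P=W[l==i];print(n,st[i],ce[i].round(1),np.nanmin(P,0).round(3),np.nanmax(P,0).round(3),ray(f,*ce[i],.012).round(3))
E
```

```text
s [131 175  32  17 412] [146.1 182.9] [0.376 0.632 0.002] [0.528 0.786 0.023] [0.45  0.707 0.012]
t [172 233  27  15 105] [183.5 241.9] [0.392 0.306 0.001] [0.462 0.408 0.021] [0.419 0.364 0.012]
```

View pics/a.png

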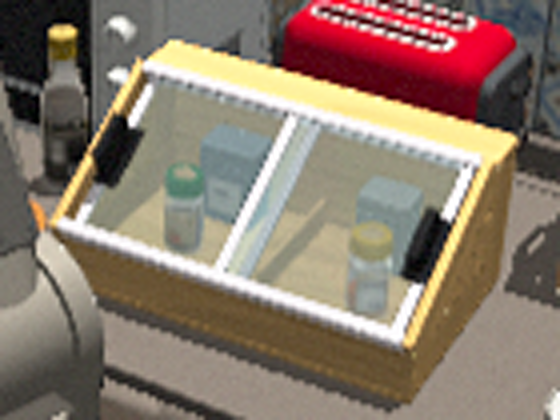

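View pics/b.png

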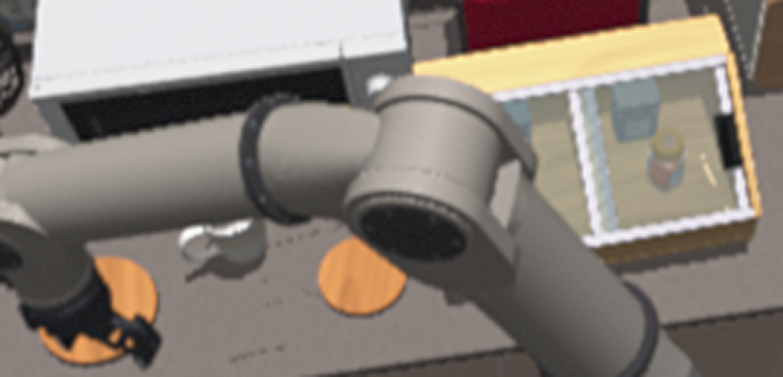

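Run:
```python
from h import *
for n in("scene0","top0"):
    f=load(n);W=cloud(f);h=cv2.cvtColor(f["frame"],cv2.COLOR_RGB2HSV).astype(int)
    roof=(abs(W[...,2]-.186)<.012)&(h[...,0]>12)&(h[...,0]<32)&(h[...,1]>80)&(h[...,2]>120)&(abs(W[...,1])<.35)&(W[...,0]<1.1)
    m=cv2.morphologyEx(roof.astype(np.uint8),cv2.MORPH_OPEN,np.ones((2,2)))
    c,l,st,ce=cv2.connectedComponentsWithStats(m)
    i=1+np.argmax(st[1:,4]);vv,uu=np.where(l==i)
    P=np.array([ray(f,u,v,.186)[:2] for u,v in zip(uu,vv)])
    rc=cv2.minAreaRect((P*1000).astype(np.float32));print(n,"roof",st[i],rc,cv2.boxPoints(rc).round(0).tolist())
    blk=(h[...,2]<45)&(W[...,2]>.1)&(W[...,2]<.2)&(abs(W[...,1])<.4)&(W[...,0]>.4)&(W[...,0]<.8)
    c,l,st,ce=cv2.connectedComponentsWithStats(blk.astype(np.uint8))
    for i in range(1,c):
        if st[i,4]>25: P=W[l==i];print(" black",st[i],np.nanmedian(P,0).round(3),np.nanmin(P,0).round(3),np.nanmax(P,0).round(3))
    w=cloud(f)
    yel=(h[...,0]>20)&(h[...,0]<32)&(h[...,1]>130)
    for name,(u0,u1,v0,v1) in {"scene0":("cap",(290,306,203,216)),"top0":("cap",(282,298,182,197))}.values().__iter__() if False else []: pass
# paprika cap centre: scene (297.5,209), top (290,190): triangulate
s=load("scene0");t=load("top0")
def od(f,u,v):
    K=f["K"];T=f["world_from_camera"];d=T[:3,:3]@np.array([(u-K[0,2])/K[0,0],(v-K[1,2])/K[1,1],1]);return T[:3,3],d/np.linalg.norm(d)
o1,d1=od(s,205+370/4,150+238/4);o2,d2=od(t,60+667/2.9,140+145/2.9)
A=np.stack([d1,-d2],1);x=np.linalg.lstsq(A,o2-o1,rcond=None)[0];print("cap",o1+d1*x[0],o2+d2*x[1])
# small board contour in top
h=cv2.cvtColor(t["frame"],cv2.COLOR_RGB2HSV).astype(int)
m=((h[...,0]>5)&(h[...,0]<20)&(h[...,1]>130)&(h[...,2]>90)).astype(np.uint8);m[:,:165]=0;m[:,210:]=0;m[:215]=0;m[255:]=0
c,_=cv2.findContours(m,0,1);c=max(c,key=cv2.contourArea)[:,0]
P=np.array([ray(t,u,v,.012)[:2] for u,v in c]);print(P.round(3).tolist())
```

```text
scene0 roof [244 161  91  37 603] ((634.26513671875, 22.407318115234375), (430.8650817871094, 110.76970672607422), 83.62647247314453) [[555.0, -186.0], [665.0, -198.0], [713.0, 230.0], [603.0, 243.0]]
 black [217 152  11  21  82] [0.625 0.353 0.171] [0.617 0.336 0.102] [0.633 0.4   0.2  ]
 black [229 179  11  17 114] [0.478 0.207 0.138] [0.448 0.198 0.103] [0.523 0.225 0.179]
 black [306 203  12  17  88] [ 0.49  -0.157  0.143] [ 0.461 -0.166  0.112] [ 0.534 -0.141  0.176]
top0 roof [ 204  147  111   26 1237] ((637.542236328125, 31.55267333984375), (425.869140625, 106.23699951171875), 83.97750091552734) [[562.0, -175.0], [668.0, -186.0], [713.0, 238.0], [607.0, 249.0]]
 black [164 171  16   4  38] [0.626 0.364 0.189] [0.621 0.343 0.174] [0.631 0.399 0.2  ]
 black [307 180   8  18  84] [ 0.493 -0.145  0.152] [ 0.461 -0.158  0.117] [ 0.535 -0.14   0.182]
cap [ 0.53516964 -0.07716005  0.09792896] [ 0.53517594 -0.07716562  0.09793416]
[[0.51, 0.364], [0.506, 0.368], [0.506, 0.372], [0.507, 0.376], [0.503, 0.38], [0.499, 0.384], [0.5, 0.388], [0.496, 0.392], [0.492, 0.397], [0.488, 0.401],
[... 257 characters left out ...]
1, 0.397], [0.406, 0.394], [0.406, 0.39], [0.405, 0.386], [0.4, 0.383], [0.4, 0.379], [0.399, 0.375], [0.398, 0.371], [0.398, 0.367], [0.397, 0.364], [0.396, 0.36], [0.396, 0.356], [0.395, 0.352], [0.395, 0.348], [0.398, 0.344], [0.398, 0.34], [0.397, 0.336], [0.401, 0.332], [0.4, 0.328], [0.404, 0.324], [0.407, 0.32], [0.411, 0.316], [0.415, 0.312], [0.419, 0.311], [0.423, 0.307], [0.427, 0.307], [0.432, 0.306], [0.436, 0.302], [0.44, 0.302], [0.445, 0.305], [0.45, 0.309], [0.455, 0.312], [0.456, 0.316], [0.461, 0.32], [0.466, 0.323], [0.471, 0.327], [0.472, 0.331], [0.477, 0.334], [0.482, 0.338], [0.488, 0.341], [0.488, 0.345], [0.493, 0.349], [0.499, 0.352], [0.504, 0.356], [0.509, 0.36]]
```

```bash
cat >> h.py <<'E'
def proj(f,p):
    T=f["world_from_camera"];c=T[:3,:3].T@(np.array(p)-T[:3,3]);q=f["K"]@c;return (q[:2]/q[2]).round(1)
yaw=np.radians(-6.2);CO=np.array([.563,.033,0]);CR=R.from_euler('z',yaw)
def case(x,y,z): return CO+CR.apply([x,y,z])
E
python3 - <<'E'
from h import *
s=load("scene0");t=load("top0")
img={}
for n,f in(("scene0",s),("top0",t)):
    im=cv2.resize(f["frame"],None,fx=4,fy=4,interpolation=cv2.INTER_CUBIC)
    for p in [(-.127,.212,.064),(-.127,-.212,.064),(.0585,.212,.186),(.1275,.212,.186),(.1275,-.212,.186),(.0585,-.212,.186),(-.127,-.212,0),(-.062,.188,.158),(-.062,-.188,.158),(-.018,-.12,.108),(-.018,-.12,.008)]:
        q=proj(f,case(*p));cv2.circle(im,tuple(int(v) for v in (q+.5)*4),4,(255,0,0),-1)
    if n=="top0": q=proj(f,(.453,.356,.012)); cv2.circle(im,tuple(int(v) for v in (q+.5)*4),4,(0,0,255),-1)
    img[n]=im
a=img["scene0"][600:1060,820:1380];b=img["top0"][560:1020,660:1320]
b=b[:, :]
o=np.zeros((600,800,3),np.uint8)
a=cv2.resize(a,(400,330));b=cv2.resize(b,(800,558))
cv2.imwrite("pics/c.png",img["scene0"][600:1060,820:1380,::-1]);cv2.imwrite("pics/d.png",b[:,:,::-1])
for f,u,v in((s,234.5,187.5),(s,311.5,211)): print(ray(f,u,v,.15).round(3))
E
```

```text
[0.466 0.193 0.15 ]
[ 0.485 -0.16   0.15 ]
```

View pics/c.png

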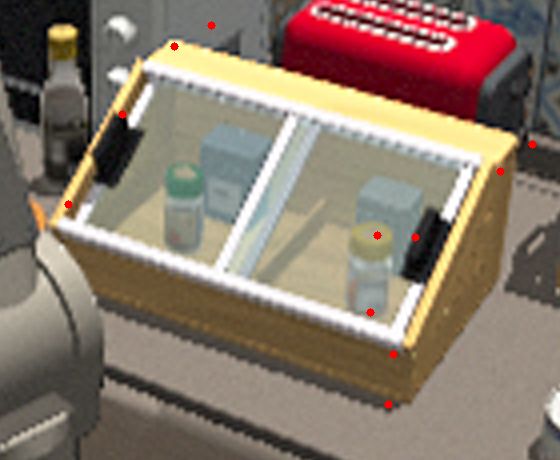

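View pics/d.png

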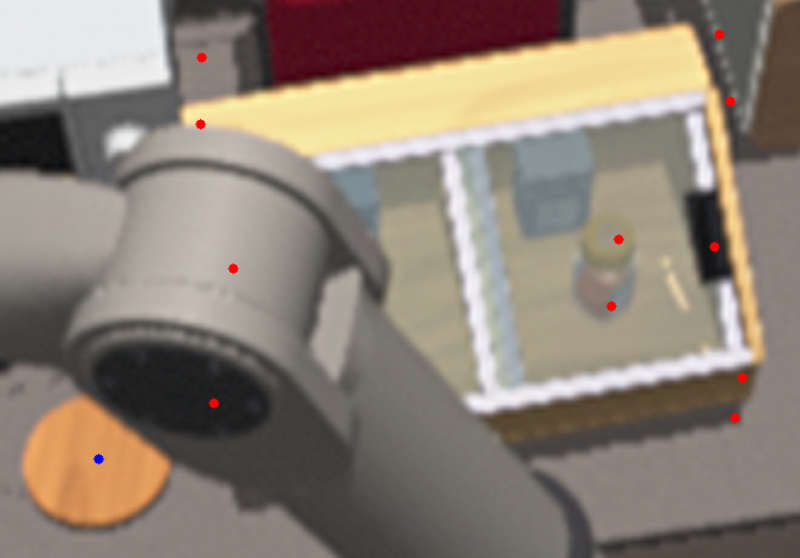

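Run:
```python
from h import *
from scipy.optimize import least_squares
s=load("scene0");t=load("top0")
S=[((517,133),(.1275,-.212,.186)),((178,40),(.1275,.212,.186)),((402,403),(-.1275,-.212,0))]
T=[((690,25),(.1275,-.212,.186)),((183,107),(.1275,.212,.186)),((742,418),(-.1275,-.212,0))]
ob=[(s,(a[0]/4+204.5,a[1]/4+149.5),p) for a,p in S]+[(t,((a[0]*.825+660)/4-.5,(a[1]*.825+560)/4-.5),p) for a,p in T]
def fun(q): return np.concatenate([proj(f,np.array([q[0],q[1],0])+R.from_euler('z',q[2]).apply(p))-np.array(u) for f,u,p in ob])
def proj(f,p):
    T=f["world_from_camera"];c=T[:3,:3].T@(np.array(p)-T[:3,3]);q=f["K"]@c;return q[:2]/q[2]
o=least_squares(fun,[.55,.03,.1]);q=o.x;print(q,np.degrees(q[2]),o.fun.round(1))
C=lambda *p:np.array([q[0],q[1],0])+R.from_euler('z',q[2]).apply(p)
print(C(-.062,-.188,.158),C(-.062,.188,.158),"jar case",R.from_euler('z',-q[2]).apply(np.array([.535,-.077,0])-[q[0],q[1],0]))
for n,f in(("scene0",s),("top0",t)):
  print(n,[ (u,proj(f,C(*p)).round(1)) for u,p in (("pr",(-.062,-.188,.158)),("pl",(-.062,.188,.158)))])
```

```text
[0.54359441 0.03873063 0.01582056] 0.906451296113526 [ 0.2  0.8 -1.  -1.3 -0.4  0.7  0.6  1.2 -0.8 -0.6  0.8 -1.7]
[ 0.48457631 -0.15022667  0.158     ] [0.47862803 0.22572627 0.158     ] jar case [-0.01042418 -0.11558019  0.        ]
scene0 [('pr', array([309.4, 208.7])), ('pl', array([229.7, 182.5]))]
top0 [('pr', array([312.5, 189.4])), ('pl', array([214.1, 204.3]))]
```

The dots show my first yaw was wrong. A corner fit puts the case at (0.544, 0.039) with a yaw of about 1°. The yellow-capped jar is in the right compartment, near (0.535, -0.077). The small board's centre is near (0.453, 0.356). Next I'll turn the tool so its y lies along the case's y and travel over.

Emit:
{"method": "arm_command", "body": {
  "rows": [
    {"fingers": 1, "az": -6.1, "z": -0.01},
    {"fingers": 1, "az": -6.1, "z": -0.01},
    {"fingers": 1, "az": -6.1, "z": -0.01},
    {"fingers": 1, "az": -6.1, "z": -0.01},
    {"fingers": 1, "y": -0.035, "x": -0.03},
    {"fingers": 1, "y": -0.035, "x": -0.03},
    {"fingers": 1, "y": -0.035, "x": -0.03},
    {"fingers": 1, "y": -0.035, "x": -0.03},
    {"fingers": 1, "y": -0.035, "x": -0.03},
    {"fingers": 1, "y": -0.035, "x": -0.03}
  ]
}}

```text
validation failed for argument at $.ro...
```

Emit:
{"method": "arm_command", "body": {
  "rows": [
    {"fingers": 1, "y": -0.035},
    {"fingers": 1, "y": -0.035},
    {"fingers": 1, "y": -0.035},
    {"fingers": 1, "y": -0.035},
    {"fingers": 1, "y": -0.035},
    {"fingers": 1, "y": -0.035},
    {"fingers": 1, "y": -0.035},
    {"fingers": 1, "y": -0.035},
    {"fingers": 1, "y": -0.035},
    {"fingers": 1, "y": -0.035}
  ]
}}

```text
validation failed for argument at $.ro...
```

Emit:
{"method": "arm_command", "body": {
  "rows": [
    {"fingers": 1, "y": -0.035},
    {"fingers": 1, "y": -0.035},
    {"fingers": 1, "y": -0.035},
    {"fingers": 1, "y": -0.035},
    {"fingers": 1, "y": -0.035}
  ]
}}

```text
validation failed for argument at $.ro...
```

Run:
```python
from bench import r
from h import *
o=r.get_obs();print(o["clock"],o["tcp_pos"].round(4),R.from_rotvec(o["orientation"]).as_matrix().round(3).tolist(),o["joints"].round(2))
t=r.grab_frame("top");s=r.grab_frame("scene");np.savez("pics/top1.npz",**t);np.savez("pics/scene1.npz",**s)
a=cv2.resize(t["frame"][135:265,165:335],None,fx=4.6,fy=4.6,interpolation=cv2.INTER_CUBIC)
cv2.imwrite("pics/e.png",a[:,:,::-1])
h=cv2.cvtColor(t["frame"],cv2.COLOR_RGB2HSV).astype(int)
m=((h[...,0]>5)&(h[...,0]<20)&(h[...,1]>130)&(h[...,2]>90)).astype(np.uint8);m[:,:150]=0;m[:,225:]=0;m[:205]=0;m[260:]=0
c,_=cv2.findContours(m,0,1);c=max(c,key=cv2.contourArea)[:,0]
P=np.array([ray(t,u,v,.012)[:2] for u,v in c]);print(cv2.minEnclosingCircle((P*1000).astype(np.float32)),cv2.fitEllipse((P*1000).astype(np.float32)))
```

```text
0.1 [0.2669 0.6194 0.2494] [[-0.918, 0.396, -0.001], [0.396, 0.918, -0.002], [-0.0, -0.002, -1.0]] [-1.27  0.48  0.02  1.56 -0.01  1.11 -0.08]
((451.9461669921875, 357.3163757324219), 59.42075729370117) ((447.975830078125, 361.91461181640625), (96.880615234375, 119.0188217163086), 129.57826232910156)
```

View pics/e.png

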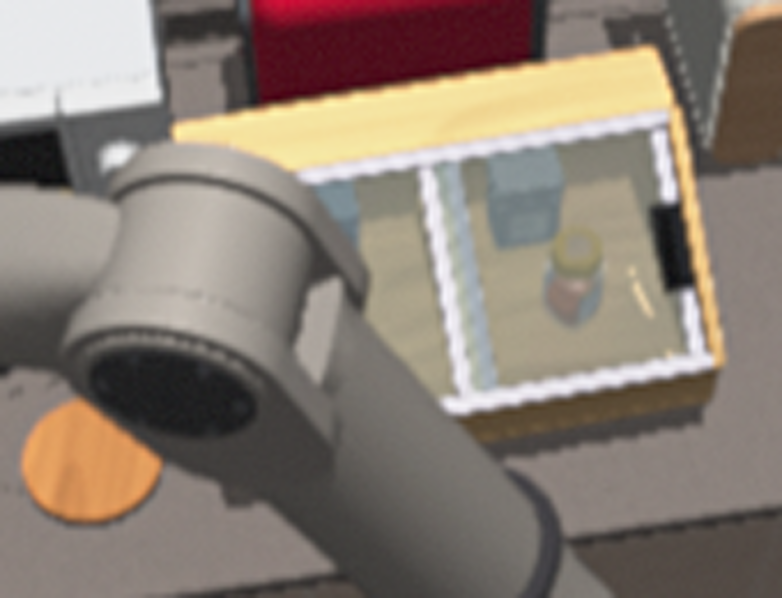

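The arm hasn't moved: the calls were refused, probably because every row needs every key. The picture is the same view as before.

Emit:
{"method": "arm_command", "body": {
  "rows": [
    {"fingers": 1, "x": 0, "y": 0, "z": -0.01, "ax": 0, "ay": 0, "az": -6.1},
    {"fingers": 1, "x": 0, "y": 0, "z": -0.01, "ax": 0, "ay": 0, "az": -6.1},
    {"fingers": 1, "x": 0, "y": 0, "z": -0.01, "ax": 0, "ay": 0, "az": -6.1},
    {"fingers": 1, "x": 0, "y": 0, "z": -0.01, "ax": 0, "ay": 0, "az": -6.1},
    {"fingers": 1, "x": -0.03, "y": -0.035, "z": 0, "ax": 0, "ay": 0, "az": 0},
    {"fingers": 1, "x": -0.03, "y": -0.035, "z": 0, "ax": 0, "ay": 0, "az": 0},
    {"fingers": 1, "x": -0.03, "y": -0.035, "z": 0, "ax": 0, "ay": 0, "az": 0},
    {"fingers": 1, "x": -0.03, "y": -0.035, "z": 0, "ax": 0, "ay": 0, "az": 0},
    {"fingers": 1, "x": -0.03, "y": -0.035, "z": 0, "ax": 0, "ay": 0, "az": 0},
    {"fingers": 1, "x": -0.03, "y": -0.035, "z": 0, "ax": 0, "ay": 0, "az": 0}
  ]
}}

```text
clock: 1.03
tcp_pos: [0.4344, 0.4314, 0.2903]
orientation: [0.03, -3.141, 0.0]
contact_force: [1.0, 0.2, 0.4]
grip_width: 0.0853
gripper_force: 0.0
```

Emit:
{"method": "arm_command", "body": {
  "rows": [
    {"fingers": 1, "x": -0.005, "y": -0.035, "z": 0, "ax": 0, "ay": 0, "az": 0},
    {"fingers": 1, "x": -0.005, "y": -0.035, "z": 0, "ax": 0, "ay": 0, "az": 0},
    {"fingers": 1, "x": -0.005, "y": -0.035, "z": 0, "ax": 0, "ay": 0, "az": 0},
    {"fingers": 1, "x": -0.005, "y": -0.035, "z": 0, "ax": 0, "ay": 0, "az": 0},
    {"fingers": 1, "x": -0.005, "y": -0.035, "z": 0, "ax": 0, "ay": 0, "az": 0},
    {"fingers": 1, "x": 0, "y": -0.035, "z": 0, "ax": 0, "ay": 0, "az": 0},
    {"fingers": 1, "x": 0, "y": -0.035, "z": 0, "ax": 0, "ay": 0, "az": 0},
    {"fingers": 1, "x": 0, "y": -0.035, "z": 0, "ax": 0, "ay": 0, "az": 0},
    {"fingers": 1, "x": 0, "y": -0.035, "z": 0, "ax": 0, "ay": 0, "az": 0},
    {"fingers": 1, "x": 0, "y": -0.035, "z": 0, "ax": 0, "ay": 0, "az": 0}
  ]
}}

```text
clock: 1.87
tcp_pos: [0.4646, 0.082, 0.2904]
orientation: [-0.03, 3.141, 0.0]
contact_force: [1.3, 1.4, -0.4]
grip_width: 0.0856
gripper_force: 0.0
```

Emit:
{"method": "arm_command", "body": {
  "rows": [
    {"fingers": 1, "x": 0, "y": -0.035, "z": 0, "ax": 0, "ay": 0, "az": 0},
    {"fingers": 1, "x": 0, "y": -0.035, "z": 0, "ax": 0, "ay": 0, "az": 0},
    {"fingers": 1, "x": 0, "y": -0.035, "z": 0, "ax": 0, "ay": 0, "az": 0},
    {"fingers": 1, "x": 0, "y": -0.035, "z": 0, "ax": 0, "ay": 0, "az": 0},
    {"fingers": 1, "x": 0, "y": -0.035, "z": 0, "ax": 0, "ay": 0, "az": 0},
    {"fingers": 1, "x": 0, "y": 0, "z": 0, "ax": 0, "ay": 0, "az": 0},
    {"fingers": 1, "x": 0, "y": 0, "z": 0, "ax": 0, "ay": 0, "az": 0}
  ]
}}

```text
clock: 2.45
tcp_pos: [0.468, -0.0932, 0.2903]
orientation: [-0.022, 3.141, -0.0]
contact_force: [0.7, 0.9, 0.4]
grip_width: 0.0855
gripper_force: 0.0
```

Run:
```python
from bench import r
from h import *
o=r.get_obs();print(o["clock"],o["tcp_pos"].round(4),R.from_rotvec(o["orientation"]).as_matrix().round(3).tolist(),o["joints"].round(2))
t=r.grab_frame("top");s=r.grab_frame("scene");np.savez("pics/top1.npz",**t);np.savez("pics/scene1.npz",**s)
for n,f in(("top",t),("scene",s)):
    W=cloud(f);h=cv2.cvtColor(f["frame"],cv2.COLOR_RGB2HSV).astype(int)
    blk=(h[...,2]<45)&(W[...,2]>.1)&(W[...,2]<.2)&(abs(W[...,1])<.3)&(W[...,0]>.4)&(W[...,0]<.6)
    c,l,st,ce=cv2.connectedComponentsWithStats(blk.astype(np.uint8))
    for i in range(1,c):
        if st[i,4]>25: print(n,st[i],ray(f,*ce[i],.15).round(3),np.nanmedian(W[l==i],0).round(3))
h=cv2.cvtColor(t["frame"],cv2.COLOR_RGB2HSV).astype(int)
m=((h[...,0]>5)&(h[...,0]<20)&(h[...,1]>130)&(h[...,2]>90)).astype(np.uint8);m[:,:160]=0;m[:,225:]=0;m[:205]=0;m[260:]=0
c,_=cv2.findContours(m,0,1);c=max(c,key=cv2.contourArea)[:,0]
P=np.array([ray(t,u,v,.012)[:2] for u,v in c]);print(cv2.fitEllipse((P*1000).astype(np.float32)))
a=cv2.resize(t["frame"][130:260,140:340],None,fx=4,fy=4,interpolation=cv2.INTER_CUBIC)
cv2.imwrite("pics/f.png",a[:,:,::-1])
```

```text
2.45 [ 0.468  -0.0932  0.2903] [[-1.0, -0.014, 0.0], [-0.014, 1.0, -0.0], [-0.0, -0.0, -1.0]] [-0.26  0.1   0.35  1.98 -0.04  1.07  1.7 ]
top [214 196   8  18  74] [0.48  0.214 0.15 ] [0.477 0.215 0.156]
scene [229 179  11  17 111] [0.464 0.197 0.15 ] [0.476 0.207 0.137]
scene [306 203  10  17  77] [ 0.477 -0.161  0.15 ] [ 0.487 -0.157  0.14 ]
((451.96893310546875, 356.864501953125), (113.44561004638672, 114.58502960205078), 142.91796875)
```

View pics/f.png

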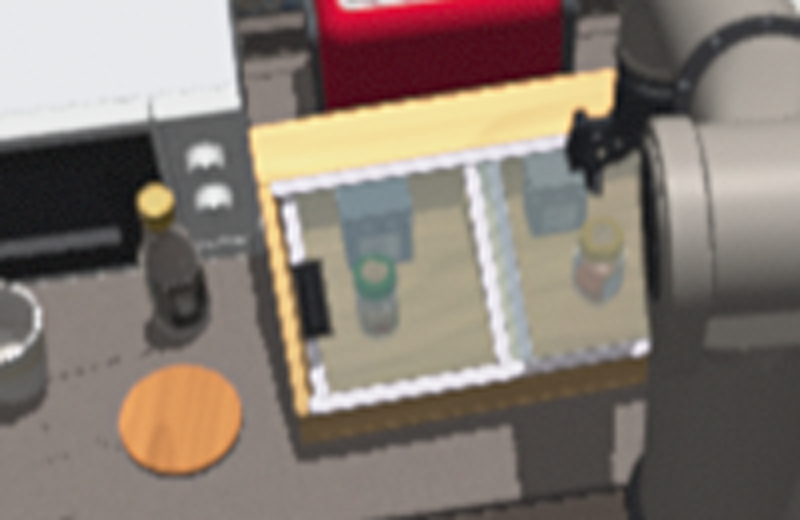

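Clear view of the left half now: green-capped jar at (376,300) and left pull at (315,297). The board at (180,418) is free all round, with the bottle and mug clear of it. Going down onto the right pull.

Emit:
{"method": "arm_command", "body": {
  "rows": [
    {"fingers": 1, "x": -0.008, "y": -0.028, "z": 0, "ax": 0, "ay": 0, "az": 0},
    {"fingers": 1, "x": -0.008, "y": -0.028, "z": 0, "ax": 0, "ay": 0, "az": 0},
    {"fingers": 1, "x": 0, "y": 0, "z": 0.03, "ax": 0, "ay": 0, "az": 0},
    {"fingers": 1, "x": 0, "y": 0, "z": 0.03, "ax": 0, "ay": 0, "az": 0},
    {"fingers": 1, "x": 0, "y": 0, "z": 0.03, "ax": 0, "ay": 0, "az": 0},
    {"fingers": 1, "x": 0, "y": 0, "z": 0.02, "ax": 0, "ay": 0, "az": 0},
    {"fingers": 1, "x": 0, "y": 0, "z": 0.016, "ax": 0, "ay": 0, "az": 0},
    {"fingers": 1, "x": 0, "y": 0, "z": 0, "ax": 0, "ay": 0, "az": 0}
  ],
  "grip_force": 25
}}

```text
clock: 3.22
tcp_pos: [0.4836, -0.1444, 0.1611]
orientation: [0.035, -3.135, -0.002]
contact_force: [-0.5, 0.3, -0.5]
grip_width: 0.0855
gripper_force: 0.0
```

Emit:
{"method": "arm_command", "body": {
  "rows": [
    {"fingers": -0.6, "x": 0, "y": 0, "z": 0, "ax": 0, "ay": 0, "az": 0},
    {"fingers": -0.6, "x": 0, "y": 0, "z": 0, "ax": 0, "ay": 0, "az": 0},
    {"fingers": -0.6, "x": 0, "y": 0, "z": 0, "ax": 0, "ay": 0, "az": 0},
    {"fingers": -1, "x": 0, "y": 0, "z": 0, "ax": 0, "ay": 0, "az": 0},
    {"fingers": -1, "x": 0, "y": 0, "z": 0, "ax": 0, "ay": 0, "az": 0},
    {"fingers": -1, "x": 0, "y": 0, "z": 0, "ax": 0, "ay": 0, "az": 0}
  ]
}}

```text
clock: 3.72
tcp_pos: [0.486, -0.1473, 0.1651]
orientation: [-0.03, 3.14, -0.001]
contact_force: [-0.9, -0.9, 8.8]
grip_width: 0.0137
gripper_force: 27.7
```

The pull is gripped (13.7 mm). I'll slide it left.

Emit:
{"method": "arm_command", "body": {
  "rows": [
    {"fingers": -1, "x": 0, "y": 0.005, "z": -0.002, "ax": 0, "ay": 0, "az": 0},
    {"fingers": -1, "x": 0, "y": 0.015, "z": 0, "ax": 0, "ay": 0, "az": 0},
    {"fingers": -1, "x": 0, "y": 0.02, "z": 0, "ax": 0, "ay": 0, "az": 0},
    {"fingers": -1, "x": 0, "y": 0.02, "z": 0, "ax": 0, "ay": 0, "az": 0},
    {"fingers": -1, "x": 0, "y": 0.02, "z": 0, "ax": 0, "ay": 0, "az": 0},
    {"fingers": -1, "x": 0, "y": 0.02, "z": 0, "ax": 0, "ay": 0, "az": 0},
    {"fingers": -1, "x": 0, "y": 0.02, "z": 0, "ax": 0, "ay": 0, "az": 0},
    {"fingers": -1, "x": 0, "y": 0.02, "z": 0, "ax": 0, "ay": 0, "az": 0},
    {"fingers": -1, "x": 0, "y": 0.015, "z": 0, "ax": 0, "ay": 0, "az": 0},
    {"fingers": -1, "x": 0, "y": 0.005, "z": 0, "ax": 0, "ay": 0, "az": 0}
  ]
}}

```text
clock: 4.55
tcp_pos: [0.4796, 0.0069, 0.1654]
orientation: [0.028, -3.136, 0.015]
contact_force: [-3.3, -34.8, 0.8]
grip_width: 0.0134
gripper_force: 29.9
```

Emit:
{"method": "arm_command", "body": {
  "rows": [
    {"fingers": -1, "x": 0, "y": 0, "z": 0, "ax": 0, "ay": 0, "az": 0},
    {"fingers": -1, "x": 0, "y": 0, "z": 0, "ax": 0, "ay": 0, "az": 0}
  ]
}}

```text
clock: 4.72
tcp_pos: [0.4796, 0.0067, 0.1654]
orientation: [0.024, -3.136, 0.012]
contact_force: [-4.5, -18.8, 0.9]
grip_width: 0.0134
gripper_force: 29.7
```

Emit:
{"method": "arm_command", "body": {
  "rows": [
    {"fingers": 0.3, "x": 0, "y": 0, "z": 0, "ax": 0, "ay": 0, "az": 0},
    {"fingers": 0.3, "x": 0, "y": 0, "z": 0, "ax": 0, "ay": 0, "az": 0},
    {"fingers": 0.3, "x": 0, "y": 0, "z": -0.02, "ax": 0, "ay": 0, "az": 0},
    {"fingers": 0.3, "x": 0, "y": 0, "z": -0.04, "ax": 0, "ay": 0, "az": 0},
    {"fingers": 0.3, "x": 0, "y": 0, "z": -0.04, "ax": 0, "ay": 0, "az": 0},
    {"fingers": 1, "x": 0, "y": 0, "z": -0.03, "ax": 0, "ay": 0, "az": 0},
    {"fingers": 1, "x": 0, "y": 0, "z": 0, "ax": 0, "ay": 0, "az": 0}
  ]
}}

```text
clock: 5.3
tcp_pos: [0.4858, 0.0141, 0.3029]
orientation: [-0.031, 3.13, 0.005]
contact_force: [0.5, -1.1, 0.5]
grip_width: 0.0775
gripper_force: 0.0
```

Run:
```python
from bench import r
from h import *
o=r.get_obs();print(o["clock"],o["tcp_pos"].round(4),R.from_rotvec(o["orientation"]).as_matrix().round(3).tolist())
t=r.grab_frame("top");s=r.grab_frame("scene");np.savez("pics/top2.npz",**t);np.savez("pics/scene2.npz",**s)
for n,f in(("top",t),("scene",s)):
    h=cv2.cvtColor(f["frame"],cv2.COLOR_RGB2HSV).astype(int);W=cloud(f)
    q=proj(f,(.535,-.077,.108));u,v=q.astype(int)
    print(n,q); win=h[v-9:v+10,u-11:u+12]
    m=((win[...,0]>19)&(win[...,0]<33)&(win[...,1]>150)).astype(np.uint8)
    c,l,st,ce=cv2.connectedComponentsWithStats(m)
    for i in range(1,c):
        if st[i,4]>15:
            c0=ce[i]+[u-11,v-9];print(st[i],c0.round(1),ray(f,*c0,.103).round(3),np.nanmedian(W[v-9:v+10,u-11:u+12][l==i],0).round(3))
a=cv2.resize(t["frame"][140:230,230:330],None,fx=4,fy=4,interpolation=cv2.INTER_CUBIC)
b=cv2.resize(s["frame"][170:260,250:350],None,fx=4,fy=4,interpolation=cv2.INTER_CUBIC)
cv2.imwrite("pics/g.png",np.hstack([a,b])[:,:,::-1])
```

```text
5.3 [0.4858 0.0141 0.3029] [[-1.0, -0.02, 0.011], [-0.02, 1.0, 0.003], [-0.011, 0.003, -1.0]]
top [290.1 188.6]
[ 6  5  7 11 37] [287.4 189.4] [ 0.536 -0.067  0.103] [ 0.531 -0.066  0.105]
scene [297.6 207.5]
[ 7  7 10 10 67] [297.6 210.1] [ 0.524 -0.082  0.103] [ 0.523 -0.083  0.104]
```

View pics/g.png

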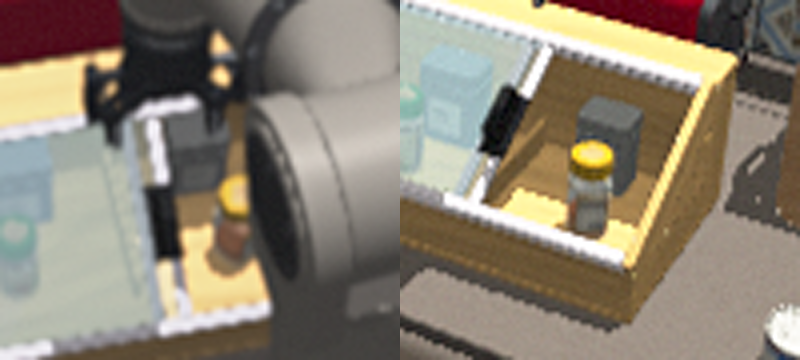

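The door is fully open, and the yellow-capped jar stands free in the opening (cap at (592,158) in the right half). Aiming at (0.533, -0.077).

Emit:
{"method": "arm_command", "body": {
  "rows": [
    {"fingers": 1, "x": -0.015, "y": -0.031, "z": 0, "ax": 0, "ay": 0.5, "az": 0},
    {"fingers": 1, "x": -0.015, "y": -0.031, "z": 0, "ax": 0, "ay": 0, "az": 0},
    {"fingers": 1, "x": -0.015, "y": -0.031, "z": 0, "ax": 0, "ay": 0, "az": 0},
    {"fingers": 1, "x": 0, "y": 0, "z": 0.03, "ax": 0, "ay": 0, "az": 0},
    {"fingers": 1, "x": 0, "y": 0, "z": 0.03, "ax": 0, "ay": 0, "az": 0},
    {"fingers": 1, "x": 0, "y": 0, "z": 0.03, "ax": 0, "ay": 0, "az": 0},
    {"fingers": 1, "x": 0, "y": 0, "z": 0.03, "ax": 0, "ay": 0, "az": 0},
    {"fingers": 1, "x": 0, "y": 0, "z": 0.01, "ax": 0, "ay": 0, "az": 0},
    {"fingers": 1, "x": 0, "y": 0, "z": 0, "ax": 0, "ay": 0, "az": 0}
  ]
}}

```text
clock: 6.15
tcp_pos: [0.5253, -0.0785, 0.1626]
orientation: [0.03, -3.125, 0.0]
contact_force: [-0.4, 0.1, -0.3]
grip_width: 0.0853
gripper_force: 0.0
```

Run:
```python
from bench import r
from h import *
o=r.get_obs();print(o["clock"],o["tcp_pos"].round(4),R.from_rotvec(o["orientation"]).as_matrix().round(3).tolist())
```

```text
6.15 [ 0.5253 -0.0785  0.1626] [[-1.0, -0.019, -0.016], [-0.019, 1.0, -0.0], [0.016, -0.0, -1.0]]
```

Emit:
{"method": "arm_command", "body": {
  "rows": [
    {"fingers": 1, "x": -0.008, "y": 0.001, "z": 0, "ax": 0, "ay": -0.9, "az": 0},
    {"fingers": 1, "x": 0, "y": 0, "z": 0.02, "ax": 0, "ay": 0, "az": 0},
    {"fingers": 1, "x": 0, "y": 0, "z": 0.02, "ax": 0, "ay": 0, "az": 0},
    {"fingers": 1, "x": 0, "y": 0, "z": 0.02, "ax": 0, "ay": 0, "az": 0},
    {"fingers": 1, "x": 0, "y": 0, "z": 0.02, "ax": 0, "ay": 0, "az": 0},
    {"fingers": 1, "x": 0, "y": 0, "z": 0.006, "ax": 0, "ay": 0, "az": 0},
    {"fingers": 1, "x": 0, "y": 0, "z": 0, "ax": 0, "ay": 0, "az": 0}
  ]
}}

```text
clock: 6.73
tcp_pos: [0.5371, -0.0779, 0.0801]
orientation: [-0.03, 3.134, -0.0]
contact_force: [0.0, -1.8, -1.2]
grip_width: 0.0854
gripper_force: 0.0
```

Run:
```python
from bench import r
from h import *
o=r.get_obs();print(o["clock"],o["tcp_pos"].round(4),o["contact_force"].round(1),R.from_rotvec(o["orientation"]).as_matrix().round(3).tolist())
s=r.grab_frame("scene");t=r.grab_frame("top")
a=cv2.resize(t["frame"][140:230,230:330],None,fx=4,fy=4,interpolation=cv2.INTER_CUBIC)
b=cv2.resize(s["frame"][170:260,250:350],None,fx=4,fy=4,interpolation=cv2.INTER_CUBIC)
cv2.imwrite("pics/i.png",np.hstack([a,b])[:,:,::-1])
```

```text
6.7333 [ 0.5371 -0.0779  0.0801] [ 0.  -1.8 -1.2] [[-1.0, -0.019, 0.007], [-0.019, 1.0, -0.0], [-0.007, -0.0, -1.0]]
```

View pics/i.png

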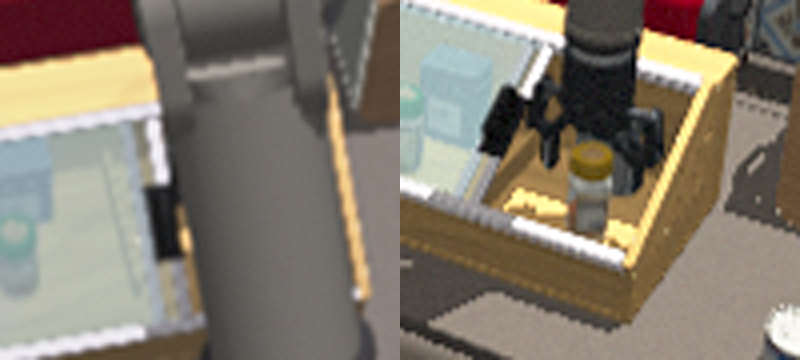

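The jar's cap (592,152) lies between the fingers at (545,130) and (650,150), and the computed TCP falls on the jar axis. Closing.

Emit:
{"method": "arm_command", "body": {
  "rows": [
    {"fingers": 0, "x": 0.003, "y": 0, "z": 0.002, "ax": 0, "ay": 0, "az": 0},
    {"fingers": 0, "x": 0, "y": 0, "z": 0, "ax": 0, "ay": 0, "az": 0},
    {"fingers": -1, "x": 0, "y": 0, "z": 0, "ax": 0, "ay": 0, "az": 0},
    {"fingers": -1, "x": 0, "y": 0, "z": 0, "ax": 0, "ay": 0, "az": 0},
    {"fingers": -1, "x": 0, "y": 0, "z": 0, "ax": 0, "ay": 0, "az": 0},
    {"fingers": -1, "x": 0, "y": 0, "z": 0, "ax": 0, "ay": 0, "az": 0}
  ],
  "grip_force": 30
}}

```text
clock: 7.33
tcp_pos: [0.5343, -0.0776, 0.079]
orientation: [-0.03, 3.133, 0.001]
contact_force: [-0.5, 0.2, 5.7]
grip_width: 0.0493
gripper_force: 30.4
```

Emit:
{"method": "arm_command", "body": {
  "rows": [
    {"fingers": -1, "x": 0, "y": 0, "z": -0.01, "ax": 0, "ay": 0, "az": 0},
    {"fingers": -1, "x": 0, "y": 0, "z": -0.025, "ax": 0, "ay": 0, "az": 0},
    {"fingers": -1, "x": 0, "y": 0, "z": -0.03, "ax": 0, "ay": 0, "az": 0},
    {"fingers": -1, "x": 0, "y": 0, "z": -0.03, "ax": 0, "ay": 0, "az": 0},
    {"fingers": -1, "x": 0, "y": 0, "z": -0.03, "ax": 0, "ay": 0, "az": 0},
    {"fingers": -1, "x": 0, "y": 0, "z": -0.03, "ax": 0, "ay": 0, "az": 0},
    {"fingers": -1, "x": 0, "y": 0, "z": -0.03, "ax": 0, "ay": 0, "az": 0},
    {"fingers": -1, "x": 0, "y": 0, "z": -0.025, "ax": 0, "ay": 0, "az": 0},
    {"fingers": -1, "x": 0, "y": 0, "z": 0, "ax": 0, "ay": 0, "az": 0}
  ]
}}

```text
clock: 8.08
tcp_pos: [0.5345, -0.0785, 0.294]
orientation: [-0.029, 3.125, 0.001]
contact_force: [-0.0, 0.0, -0.6]
grip_width: 0.0493
gripper_force: 31.5
```

```bash
cat > j.py <<'E'
from bench import r
from h import *
o=r.get_obs();print(o["clock"],o["tcp_pos"].round(4),o["contact_force"].round(1),o["grip_width"],R.from_rotvec(o["orientation"]).as_matrix()[:,2].round(3))
for n in("scene","top"):
    f=r.grab_frame(n);h=cv2.cvtColor(f["frame"],cv2.COLOR_RGB2HSV).astype(int);W=cloud(f)
    m=((h[...,0]>20)&(h[...,0]<33)&(h[...,1]>190)&(W[...,0]<.75)&(abs(W[...,1])<.6)).astype(np.uint8)
    c,l,st,ce=cv2.connectedComponentsWithStats(m)
    for i in range(1,c):
        if st[i,4]>12: P=W[l==i];print(n,st[i],np.nanmedian(P,0).round(3),np.nanmax(P[:,2]).round(3),np.nanmin(P[:,2]).round(3))
E
python3 j.py
```

```text
8.0833 [ 0.5345 -0.0785  0.294 ] [-0.   0.  -0.6] 0.049293083569045264 [ 0.016  0.001 -1.   ]
scene [296 162  10   7  40] [ 0.518 -0.081  0.314] 0.326 0.303
scene [361 162   9   6  27] [ 0.74  -0.269  0.276] 0.282 0.267
```

The jar is held, with its cap near z 0.32. Carrying it to the board.

Emit:
{"method": "arm_command", "body": {
  "rows": [
    {"fingers": -1, "x": 0.004, "y": 0.015, "z": 0, "ax": 0, "ay": 0, "az": 0},
    {"fingers": -1, "x": 0.006, "y": 0.032, "z": 0, "ax": 0, "ay": 0, "az": 0},
    {"fingers": -1, "x": 0.006, "y": 0.032, "z": 0, "ax": 0, "ay": 0, "az": 0},
    {"fingers": -1, "x": 0.006, "y": 0.032, "z": 0, "ax": 0, "ay": 0, "az": 0},
    {"fingers": -1, "x": 0.006, "y": 0.032, "z": 0, "ax": 0, "ay": 0, "az": 0},
    {"fingers": -1, "x": 0.006, "y": 0.032, "z": 0, "ax": 0, "ay": 0, "az": 0},
    {"fingers": -1, "x": 0.006, "y": 0.032, "z": 0, "ax": 0, "ay": 0, "az": 0},
    {"fingers": -1, "x": 0.006, "y": 0.032, "z": 0, "ax": 0, "ay": 0, "az": 0},
    {"fingers": -1, "x": 0.006, "y": 0.032, "z": 0, "ax": 0, "ay": 0, "az": 0},
    {"fingers": -1, "x": 0.006, "y": 0.032, "z": 0, "ax": 0, "ay": 0, "az": 0}
  ]
}}

```text
clock: 9.02
tcp_pos: [0.4668, 0.2249, 0.2861]
orientation: [-0.03, 3.137, -0.002]
contact_force: [0.4, 1.1, -0.1]
grip_width: 0.0495
gripper_force: 31.5
```

Emit:
{"method": "arm_command", "body": {
  "rows": [
    {"fingers": -1, "x": 0.006, "y": 0.032, "z": 0, "ax": 0, "ay": 0, "az": 0},
    {"fingers": -1, "x": 0.006, "y": 0.032, "z": 0, "ax": 0, "ay": 0, "az": 0},
    {"fingers": -1, "x": 0.004, "y": 0.032, "z": 0, "ax": 0, "ay": 0, "az": 0},
    {"fingers": -1, "x": 0, "y": 0.025, "z": 0, "ax": 0, "ay": 0, "az": 0},
    {"fingers": -1, "x": 0, "y": 0.01, "z": 0, "ax": 0, "ay": 0, "az": 0},
    {"fingers": -1, "x": 0, "y": 0, "z": 0, "ax": 0, "ay": 0, "az": 0},
    {"fingers": -1, "x": 0, "y": 0, "z": 0, "ax": 0, "ay": 0, "az": 0}
  ]
}}

```text
clock: 9.6
tcp_pos: [0.4496, 0.3533, 0.2862]
orientation: [-0.03, 3.136, -0.004]
contact_force: [-0.2, -0.1, -1.4]
grip_width: 0.0494
gripper_force: 31.5
```

```bash
python3 j.py
```

```text
9.6 [0.4496 0.3533 0.2862] [-0.2 -0.1 -1.4] 0.04940371631752999 [ 0.006 -0.002 -1.   ]
scene [219 160   5   5  17] [0.571 0.334 0.186] 0.198 0.175
scene [361 163  10   5  25] [ 0.739 -0.273  0.275] 0.28 0.269
```

Emit:
{"method": "arm_command", "body": {
  "rows": [
    {"fingers": -1, "x": -0.002, "y": 0.004, "z": 0.025, "ax": 0, "ay": 0, "az": 0},
    {"fingers": -1, "x": 0, "y": 0, "z": 0.03, "ax": 0, "ay": 0, "az": 0},
    {"fingers": -1, "x": 0, "y": 0, "z": 0.03, "ax": 0, "ay": 0, "az": 0},
    {"fingers": -1, "x": 0, "y": 0, "z": 0.03, "ax": 0, "ay": 0, "az": 0},
    {"fingers": -1, "x": 0, "y": 0, "z": 0.03, "ax": 0, "ay": 0, "az": 0},
    {"fingers": -1, "x": 0, "y": 0, "z": 0.03, "ax": 0, "ay": 0, "az": 0},
    {"fingers": -1, "x": 0, "y": 0, "z": 0.015, "ax": 0, "ay": 0, "az": 0},
    {"fingers": -1, "x": 0, "y": 0, "z": 0, "ax": 0, "ay": 0, "az": 0},
    {"fingers": -1, "x": 0, "y": 0, "z": 0, "ax": 0, "ay": 0, "az": 0}
  ]
}}

```text
clock: 10.45
tcp_pos: [0.4535, 0.3568, 0.0973]
orientation: [-0.026, 3.135, -0.002]
contact_force: [0.6, -0.7, -1.1]
grip_width: 0.0496
gripper_force: 31.5
```

Emit:
{"method": "arm_command", "body": {
  "rows": [
    {"fingers": -1, "x": 0, "y": 0, "z": 0.006, "ax": 0, "ay": 0, "az": 0},
    {"fingers": -1, "x": 0, "y": 0, "z": 0.004, "ax": 0, "ay": 0, "az": 0},
    {"fingers": -1, "x": 0, "y": 0, "z": 0.002, "ax": 0, "ay": 0, "az": 0},
    {"fingers": -1, "x": 0, "y": 0, "z": 0, "ax": 0, "ay": 0, "az": 0},
    {"fingers": -1, "x": 0, "y": 0, "z": 0, "ax": 0, "ay": 0, "az": 0}
  ]
}}

```text
clock: 10.87
tcp_pos: [0.4533, 0.3588, 0.0859]
orientation: [-0.03, 3.134, 0.001]
contact_force: [0.4, 0.2, -1.1]
grip_width: 0.0497
gripper_force: 31.5
```

Emit:
{"method": "arm_command", "body": {
  "rows": [
    {"fingers": -1, "x": 0, "y": -0.001, "z": 0.002, "ax": 0, "ay": 0, "az": 0},
    {"fingers": -1, "x": 0, "y": 0, "z": 0.0015, "ax": 0, "ay": 0, "az": 0},
    {"fingers": -1, "x": 0, "y": 0, "z": 0, "ax": 0, "ay": 0, "az": 0},
    {"fingers": -1, "x": 0, "y": 0, "z": 0, "ax": 0, "ay": 0, "az": 0}
  ]
}}

```text
clock: 11.2
tcp_pos: [0.4539, 0.3577, 0.083]
orientation: [-0.029, 3.133, 0.001]
contact_force: [-1.6, -2.3, 6.1]
grip_width: 0.0496
gripper_force: 32.2
```

The jar is resting on the board (6 N upward). Letting go and rising.

Emit:
{"method": "arm_command", "body": {
  "rows": [
    {"fingers": 0.3, "x": 0, "y": 0, "z": 0, "ax": 0, "ay": 0, "az": 0},
    {"fingers": 0.6, "x": 0, "y": 0, "z": 0, "ax": 0, "ay": 0, "az": 0},
    {"fingers": 0.8, "x": 0, "y": 0, "z": 0, "ax": 0, "ay": 0, "az": 0},
    {"fingers": 0.8, "x": 0, "y": 0, "z": 0, "ax": 0, "ay": 0, "az": 0},
    {"fingers": 0.8, "x": 0, "y": 0, "z": 0, "ax": 0, "ay": 0, "az": 0},
    {"fingers": 0.8, "x": 0, "y": 0, "z": -0.02, "ax": 0, "ay": 0, "az": 0},
    {"fingers": 0.8, "x": 0, "y": 0, "z": -0.04, "ax": 0, "ay": 0, "az": 0},
    {"fingers": 0.8, "x": 0, "y": 0, "z": -0.04, "ax": 0, "ay": 0, "az": 0},
    {"fingers": 0.8, "x": 0, "y": 0, "z": -0.04, "ax": 0, "ay": 0, "az": 0},
    {"fingers": 0.8, "x": 0, "y": 0, "z": -0.04, "ax": 0, "ay": 0, "az": 0}
  ]
}}

```text
clock: 12.03
tcp_pos: [0.4517, 0.3572, 0.2637]
orientation: [-0.03, 3.135, -0.0]
contact_force: [1.0, 0.6, 0.2]
grip_width: 0.0773
gripper_force: 0.0
```

Emit:
{"method": "arm_command", "body": {
  "rows": [
    {"fingers": 1, "x": -0.003, "y": -0.02, "z": -0.015, "ax": 0, "ay": 0, "az": 0},
    {"fingers": 1, "x": -0.003, "y": -0.035, "z": 0, "ax": 0, "ay": 0, "az": 0},
    {"fingers": 1, "x": -0.003, "y": -0.035, "z": 0, "ax": 0, "ay": 0, "az": 0},
    {"fingers": 1, "x": -0.003, "y": -0.035, "z": 0, "ax": 0, "ay": 0, "az": 0},
    {"fingers": 1, "x": -0.003, "y": -0.035, "z": 0, "ax": 0, "ay": 0, "az": 0},
    {"fingers": 1, "x": -0.003, "y": -0.035, "z": 0, "ax": 0, "ay": 0, "az": 0},
    {"fingers": 1, "x": -0.003, "y": -0.035, "z": 0, "ax": 0, "ay": 0, "az": 0},
    {"fingers": 1, "x": -0.003, "y": -0.035, "z": 0, "ax": 0, "ay": 0, "az": 0},
    {"fingers": 1, "x": 0, "y": -0.035, "z": 0, "ax": 0, "ay": 0, "az": 0},
    {"fingers": 1, "x": 0, "y": -0.035, "z": 0, "ax": 0, "ay": 0, "az": 0}
  ]
}}

```text
clock: 12.87
tcp_pos: [0.482, 0.0214, 0.2772]
orientation: [-0.03, 3.134, 0.0]
contact_force: [0.5, -0.0, -0.1]
grip_width: 0.0854
gripper_force: 0.0
```

Emit:
{"method": "arm_command", "body": {
  "rows": [
    {"fingers": 1, "x": 0, "y": -0.02, "z": 0, "ax": 0, "ay": 0, "az": 0},
    {"fingers": 1, "x": 0, "y": 0, "z": 0, "ax": 0, "ay": 0, "az": 0},
    {"fingers": 1, "x": 0, "y": 0, "z": 0, "ax": 0, "ay": 0, "az": 0}
  ]
}}

```text
clock: 13.12
tcp_pos: [0.4825, 0.002, 0.2771]
orientation: [-0.025, 3.134, 0.0]
contact_force: [-0.1, -0.3, -0.0]
grip_width: 0.0857
gripper_force: 0.0
```

```bash
python3 j.py
python3 - <<'E'
from bench import r
from h import *
for n in("scene","top"):
    f=r.grab_frame(n);W=cloud(f)
    m=(np.hypot(W[...,0]-.453,W[...,1]-.357)<.045)&(W[...,2]>.025)&(W[...,2]<.13)
    P=W[m];
    if len(P): print(n,len(P),np.median(P,0).round(3),P[:,2].max().round(3),"top pts",P[P[:,2]>.1].mean(0).round(3))
    h=cv2.cvtColor(f["frame"],cv2.COLOR_RGB2HSV).astype(int)
    blk=(h[...,2]<45)&(W[...,2]>.1)&(W[...,2]<.2)&(abs(W[...,1])<.3)&(W[...,0]>.4)&(W[...,0]<.56)
    c,l,st,ce=cv2.connectedComponentsWithStats(blk.astype(np.uint8))
    for i in range(1,c):
        if st[i,4]>25: print(n,st[i],np.nanmedian(W[l==i],0).round(3))
E
```

```text
13.1167 [0.4825 0.002  0.2771] [-0.1 -0.3 -0. ] 0.08566213379774164 [ 0.007  0.    -1.   ]
scene [360 162  11   6  33] [ 0.74  -0.271  0.276] 0.282 0.269
scene [226 179  12  17  88] [0.475 0.215 0.143]
scene [270 192  12  17  97] [0.478 0.002 0.145]
top 241 [0.442 0.355 0.09 ] 0.119 top pts [0.452 0.357 0.111]
top [267 187   8  17  86] [0.485 0.012 0.157]
top [213 197   6  17  57] [0.474 0.222 0.162]
```

The jar's top is at (0.452, 0.357, 0.112), on the board's centre. Now I'll grip the right pull again and shut the door.

Emit:
{"method": "arm_command", "body": {
  "rows": [
    {"fingers": 1, "x": 0, "y": 0.004, "z": 0.02, "ax": 0, "ay": 0, "az": 0},
    {"fingers": 1, "x": 0, "y": 0, "z": 0.03, "ax": 0, "ay": 0, "az": 0},
    {"fingers": 1, "x": 0, "y": 0, "z": 0.03, "ax": 0, "ay": 0, "az": 0},
    {"fingers": 1, "x": 0, "y": 0, "z": 0.02, "ax": 0, "ay": 0, "az": 0},
    {"fingers": 1, "x": 0, "y": 0, "z": 0.011, "ax": 0, "ay": 0, "az": 0},
    {"fingers": 1, "x": 0, "y": 0, "z": 0, "ax": 0, "ay": 0, "az": 0}
  ],
  "grip_force": 25
}}

```text
clock: 13.82
tcp_pos: [0.4816, 0.0082, 0.1636]
orientation: [-0.034, 3.14, -0.001]
contact_force: [-0.6, -1.3, -0.2]
grip_width: 0.0854
gripper_force: 0.0
```

Emit:
{"method": "arm_command", "body": {
  "rows": [
    {"fingers": -0.6, "x": 0, "y": 0, "z": 0, "ax": 0, "ay": 0, "az": 0},
    {"fingers": -0.6, "x": 0, "y": 0, "z": 0, "ax": 0, "ay": 0, "az": 0},
    {"fingers": -0.6, "x": 0, "y": 0, "z": 0, "ax": 0, "ay": 0, "az": 0},
    {"fingers": -1, "x": 0, "y": 0, "z": 0, "ax": 0, "ay": 0, "az": 0},
    {"fingers": -1, "x": 0, "y": 0, "z": 0, "ax": 0, "ay": 0, "az": 0},
    {"fingers": -1, "x": 0, "y": 0, "z": 0, "ax": 0, "ay": 0, "az": 0}
  ]
}}

```text
clock: 14.32
tcp_pos: [0.4837, 0.0065, 0.1667]
orientation: [-0.03, 3.133, -0.001]
contact_force: [-2.2, -4.4, 7.0]
grip_width: 0.0135
gripper_force: 28.1
```

Emit:
{"method": "arm_command", "body": {
  "rows": [
    {"fingers": -1, "x": 0, "y": -0.005, "z": -0.002, "ax": 0, "ay": 0, "az": 0},
    {"fingers": -1, "x": 0, "y": -0.015, "z": 0, "ax": 0, "ay": 0, "az": 0},
    {"fingers": -1, "x": 0, "y": -0.02, "z": 0, "ax": 0, "ay": 0, "az": 0},
    {"fingers": -1, "x": 0, "y": -0.02, "z": 0, "ax": 0, "ay": 0, "az": 0},
    {"fingers": -1, "x": 0, "y": -0.02, "z": 0, "ax": 0, "ay": 0, "az": 0},
    {"fingers": -1, "x": 0, "y": -0.02, "z": 0, "ax": 0, "ay": 0, "az": 0},
    {"fingers": -1, "x": 0, "y": -0.02, "z": 0, "ax": 0, "ay": 0, "az": 0},
    {"fingers": -1, "x": 0, "y": -0.015, "z": 0, "ax": 0, "ay": 0, "az": 0},
    {"fingers": -1, "x": 0, "y": -0.01, "z": 0, "ax": 0, "ay": 0, "az": 0},
    {"fingers": -1, "x": 0, "y": 0, "z": 0, "ax": 0, "ay": 0, "az": 0}
  ]
}}

```text
clock: 15.15
tcp_pos: [0.4892, -0.1394, 0.1675]
orientation: [-0.03, 3.128, -0.004]
contact_force: [15.4, -0.8, -22.0]
grip_width: 0.0135
gripper_force: 25.8
```

Emit:
{"method": "arm_command", "body": {
  "rows": [
    {"fingers": -1, "x": 0, "y": -0.004, "z": 0, "ax": 0, "ay": 0, "az": 0},
    {"fingers": -1, "x": 0, "y": -0.004, "z": 0, "ax": 0, "ay": 0, "az": 0},
    {"fingers": -1, "x": 0, "y": -0.003, "z": 0, "ax": 0, "ay": 0, "az": 0},
    {"fingers": -1, "x": 0, "y": 0, "z": 0, "ax": 0, "ay": 0, "az": 0}
  ]
}}

```text
clock: 15.48
tcp_pos: [0.4896, -0.1482, 0.1675]
orientation: [-0.033, 3.128, -0.002]
contact_force: [15.4, -0.7, -21.9]
grip_width: 0.0136
gripper_force: 25.0
```

Emit:
{"method": "arm_command", "body": {
  "rows": [
    {"fingers": -1, "x": 0.001, "y": -0.003, "z": 0.002, "ax": 0, "ay": 0, "az": 0},
    {"fingers": -1, "x": 0, "y": -0.003, "z": 0, "ax": 0, "ay": 0, "az": 0},
    {"fingers": -1, "x": 0, "y": -0.003, "z": 0, "ax": 0, "ay": 0, "az": 0},
    {"fingers": -1, "x": 0, "y": 0, "z": 0, "ax": 0, "ay": 0, "az": 0}
  ]
}}

```text
clock: 15.82
tcp_pos: [0.49, -0.1565, 0.1673]
orientation: [-0.035, 3.126, 0.0]
contact_force: [12.0, 3.3, -4.8]
grip_width: 0.0137
gripper_force: 27.0
```

Emit:
{"method": "arm_command", "body": {
  "rows": [
    {"fingers": -1, "x": 0.001, "y": -0.003, "z": 0, "ax": 0, "ay": 0, "az": 0},
    {"fingers": -1, "x": 0, "y": 0, "z": 0, "ax": 0, "ay": 0, "az": 0}
  ]
}}

```text
clock: 15.98
tcp_pos: [0.4899, -0.1567, 0.1673]
orientation: [-0.038, 3.125, 0.005]
contact_force: [12.7, 11.4, -6.1]
grip_width: 0.0135
gripper_force: 26.8
```

It's at the stop and shut. I'll release, rise, and check that the left door is still shut.

Emit:
{"method": "arm_command", "body": {
  "rows": [
    {"fingers": 0, "x": 0, "y": 0.002, "z": -0.001, "ax": 0, "ay": 0, "az": 0},
    {"fingers": 0, "x": 0, "y": 0, "z": 0, "ax": 0, "ay": 0, "az": 0},
    {"fingers": 0, "x": 0, "y": 0, "z": 0, "ax": 0, "ay": 0, "az": 0},
    {"fingers": 0, "x": 0, "y": 0, "z": -0.02, "ax": 0, "ay": 0, "az": 0},
    {"fingers": 0, "x": 0, "y": 0, "z": -0.03, "ax": 0, "ay": 0, "az": 0},
    {"fingers": 0, "x": 0, "y": 0, "z": -0.03, "ax": 0, "ay": 0, "az": 0},
    {"fingers": 0, "x": 0, "y": 0, "z": -0.03, "ax": 0, "ay": 0, "az": 0},
    {"fingers": 0, "x": 0, "y": 0, "z": -0.03, "ax": 0, "ay": 0, "az": 0},
    {"fingers": 0, "x": 0, "y": 0, "z": 0, "ax": 0, "ay": 0, "az": 0}
  ]
}}

```text
clock: 16.73
tcp_pos: [0.4856, -0.1608, 0.3127]
orientation: [-0.027, 3.125, -0.002]
contact_force: [0.8, 0.0, 0.4]
grip_width: 0.0427
gripper_force: 0.0
```

Run:
```python
from bench import r
from h import *
o=r.get_obs();print(o["clock"],o["tcp_pos"].round(3),o["contact_force"].round(1))
g={n:r.grab_frame(n) for n in("scene","top")}
for tag,F in(("scene start",load("scene0")),("scene now",g["scene"]),("top prev",load("top1")),("top now",g["top"])):
    f=F;W=cloud(f);h=cv2.cvtColor(f["frame"],cv2.COLOR_RGB2HSV).astype(int)
    blk=(h[...,2]<45)&(W[...,2]>.1)&(W[...,2]<.2)&(abs(W[...,1])<.3)&(W[...,0]>.4)&(W[...,0]<.56)
    c,l,st,ce=cv2.connectedComponentsWithStats(blk.astype(np.uint8))
    for i in range(1,c):
        if st[i,4]>25: print(tag,st[i],ce[i].round(1),np.nanmedian(W[l==i],0).round(3))
W=cloud(g["top"]);m=(np.hypot(W[...,0]-.453,W[...,1]-.357)<.045)&(W[...,2]>.1)&(W[...,2]<.13);print("jar",W[m].mean(0).round(3))
```

```text
16.7333 [ 0.486 -0.161  0.313] [0.8 0.  0.4]
scene start [229 179  11  17 114] [233.4 187.6] [0.478 0.207 0.138]
scene start [306 203  12  17  88] [311.3 211.9] [ 0.49  -0.157  0.143]
scene now [226 179  13  16 110] [231.9 186.8] [0.476 0.214 0.14 ]
scene now [307 203  11  18  80] [311.5 212.2] [ 0.481 -0.16   0.144]
top prev [214 196   8  18  74] [217.4 204.8] [0.477 0.215 0.156]
top now [213 197   7  17  67] [215.8 205.1] [0.475 0.219 0.158]
jar [0.452 0.357 0.111]
```

```bash
python3 -c "
from bench import r
print(r.hand_in())"
```

```text
the job is handed in; nothing more can be done
None
```

I handed the job in at about 17 s: the paprika jar stands on the small board within a few mm of its centre, both doors measure shut to within a few mm, and I saw no sign that anything else was disturbed, though I did not re-measure the green jar or the bystanders and the hand-in gave no verdict.

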